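# Put the socket set back into its organiser bins

### The job

Put the socket set away: stand each of the three sockets, hexagon end up, in the round pocket that is its size (smallest in smallest, largest in largest), right down on the pocket's floor, and lay the ratchet in its long recess, flat on the recess floor with its square drive up. Leave the tape measure and the padlock where they are.

Things in the scene. Friction and masses are not known exactly. Their poses are not given: they have to be found in the camera images.
- socket_small: the smallest of three plain dark steel impact sockets: a round body 24 mm across and 62 mm tall, standing loose on the table with its hexagon opening up; about 0.1 kg. Origin: centre of its underside; z up along its axis.
- socket_medium: the middle one of three plain dark steel impact sockets: a round body 41 mm across and 62 mm tall, standing loose on the table with its hexagon opening up; its foot, the lower 22 mm, is 37 mm across; about 0.3 kg. Origin: centre of its underside; z up along its axis.
- socket_large: the largest of three plain dark steel impact sockets: a round body 58 mm across and 66 mm tall, standing loose on the table with its hexagon opening up; its foot, the lower 24 mm, is 52 mm across; about 0.6 kg. Origin: centre of its underside; z up along its axis.
- ratchet: loose ratchet handle, 216 mm long, lying along its x: black rubber sleeve 26 mm thick from x = -108 to +36 mm, thinner steel neck, round steel head 36 mm across, 26 mm high at x = +90 mm with a 10 mm square drive standing 12 mm up from it. Balances at about x = +15 mm; 0.4 kg. Origin: middle of its length, on the table under its centre line, which is 13 mm up; z up.
- bin_small: fixed grey bin, 83 x 83 x 34 mm, with the smallest of three round pockets: 40 mm across, 24 mm deep, flat floor 10 mm above the bin's underside. For the smallest socket (8 mm to spare all round). Stands on a 6 mm base in a row with the other two (84 mm apart along y; they trade places), behind the ratchet's bin. Origin: centre of underside, on the pocket's axis; z up.
- bin_medium: fixed grey bin, 83 x 83 x 34 mm, with the middle-sized of three round pockets: 57 mm across, 24 mm deep, flat floor 10 mm above the bin's underside. For the middle-sized socket (8 mm to spare all round). Stands on a 6 mm base in a row with the other two (84 mm apart along y; they trade places), behind the ratchet's bin. Origin: centre of underside, on the pocket's axis; z up.
- bin_large: fixed grey bin, 83 x 83 x 34 mm, with the largest of three round pockets: 73 mm across, 24 mm deep, flat floor 10 mm above the bin's underside. For the largest socket (7.5 mm to spare all round). Stands on a 6 mm base in a row with the other two (84 mm apart along y; they trade places), behind the ratchet's bin. Origin: centre of underside, on the pocket's axis; z up.
- bin_ratchet: fixed grey bin, 251 (along its y) x 83 mm, front row, on the same base. Recess in its top 236 mm along y x 52 mm, 8 mm deep; floor 28 mm above the bin's underside; its rim is cut away over the middle 70 mm on both sides for fingers. Either end takes the head. Pocket row at x = +92 mm. Origin: under the recess's centre, at the underside; z up.
- tape_measure: yellow and black tape measure, 42 x 82 x 60 mm, standing loose on the table behind the sockets; not part of the job. Origin: centre of its underside.
- padlock: brass padlock standing on its body, 20 x 42 x 66 mm, loose on the table behind the sockets; not part of the job. Origin: centre of its underside.
Not all that is in view belongs to the job. What is shaped like the socket_small but blue, orange or purple is not meant.

How it is judged:
By the outcome, as a careful person would: the job done as asked, in the order asked, and still so for the second after the job is handed in, with the robot touching nothing.
It also fails if it takes over 112 s, if anything falls off the work surface, if the arm or the gripper's body presses on something with over 40 N, if the wrist force passes 120 N, or if a joint passes its speed limit or range.

### The arm

A 6-joint arm with a two-finger parallel gripper is mounted at the origin on a cart in front of the work surface, level with it; the furniture and walls round the work are solid. World frame = base frame: x ahead of the robot, y to its left, z up, the work surface at z = 0. Lengths are in m, angles in degrees, forces in N, time in s.
With the tool pointing down it reaches from about 0.3 to 0.75 m from the base axis. Payload 8.5 kg.
Tool frame: the origin (TCP) lies between the finger pads; the fingertips stand 25 mm ahead of it and the grasp point (between the pads) lies 6 mm ahead of it; x points along the fingers, y is the direction in which the jaws open and shut, and the axes are right-handed (so a half turn about x gives the same grasp; the last joint's range is limited). The gripper opens to 85 mm and grips with 20 to 120 N. Pads are 22 mm wide; open, the fingers measure 114 mm over their backs; the gripper's body (76 mm by 85 mm) begins 54 mm behind the grasp point. The pads swing forward as they close: fully open they stand 13 mm farther back than shut.
Start: joints at [-77.882, 21.807, 74.336, -0, 83.858, -12.336], TCP at [0.228, -0.501, 0.256] pointing down, gripper open.
Joint ranges: [-178.18, 178.18], [-50.72, 133.34], [12.68, 142.11], [-81.47, 261.47], [9.98, 163.14], [-165.26, 165.26]. Speed limits (degrees/s): [136.94, 136.94, 180, 180, 180, 180].

### API

Orientations are given as a 3x3 rotation matrix whose columns are the frame's x, y, z axes.
In Python, from rig import sensors, get_image, workorder gives the robot as it stands.
- The arm moves only by the tool arm_command, never from a script. Its argument "plan" is a list that holds one entry, the list of rows, each a list of 6 numbers: the shift along the tool's x, y, z in units of 25 mm (1.0 is 25 mm), then the turn, a rotation vector about the tool's x, y, z in units of 6 degrees (1.0 is 6 degrees). In form: [[[dx, dy, dz, ax, ay, az], ...]]. A call has 1 to 10 rows; each row is the pose to reach, as a shift and turn from the pose commanded when the call began, along the tool's axes at that moment; what a row does not reach only later rows make up. A row lasts 1/10 s, in which the tool goes at most 50 mm and 8.59 degrees, less where a joint would pass 70% of its speed; a pose out of reach is approached as far as the arm can. A call with a gripper value outside its range is refused whole. "jaw" is the closure, from 0 (fully open) to 1 (shut), set as the call begins (left out, the last holds). The fingers move at their own pace and stop on an object; "newtons" is the grip in N (left out, the last holds). Time passes only in rows, so rows that repeat a pose let the fingers close. It gives the time, the measured TCP pose, the force and the opening at its end, in the units of the state.
- sensors.observe(): the state, without advancing time (a new reading comes with each control period).
- get_image(name): name is "scene" or "top" or "wrist"; returns a dict with "img" (400x640x3 uint8, red, green, blue), "fx", "fy", "cx", "cy" (pixels), "T" (4x4, takes a point from camera to world coordinates). Camera axes: x right, y up, looking along -z (the intrinsics and any distortion apply to the point x, -y, -z); pixel columns grow to the right and rows downward; lengths in m; the calibration is good to about 2 mm. A picture is of the moment at which its call begins. There is no depth.
- workorder.close_job(): hands the job in, once; it reports no verdict.
The state is a dict: "time_s": time; "q": joint angles; "qvel": joint speeds; "joint_efforts": joint torques, N m; "position": TCP position; "tool_rot": TCP orientation; "ft_force": force on the tool from outside, world axes, zero at the start; "wrist_torque": the same for the moment, N m; "grip_width": finger opening in m.
Only numpy, scipy, OpenCV 4.12 (cv2) and the standard library are available. Lean on these libraries where they do the work, as an engineer would, in place of code of your own. Each camera call takes 0.05 s, during which the arm holds its last target. There are 200 camera calls.

## Working session

There is one attempt and no reset: what is moved stays moved. The work goes in short steps, Python scripts to look and compute and a tool call to move; the robot and the scene stay as the last step left them, time stands still between calls to the robot, and variables do not carry over. Pictures are saved under pics/ and viewed, about 12 in all and at most 16, crops included, and the job is handed in when it is done.

Besides the shell and the picture viewer there is one more tool, called after "Emit:" by a JSON object that holds its "api" and its "payload", one argument or row to a line. arm_command: Moves the arm, as the interface text tells. Its arguments: {"type":"object","properties":{"plan":{"type":"array","items":{"type":"array","items":{"type":"array","items":{"type":"number"}}}},"jaw":{"type":"number"},"newtons":{"type":"number"}},"required":["plan"]}

```bash
mkdir -p pics; ls
python3 - <<'E'
from rig import sensors,get_image
import cv2
s=sensors.observe()
for k,v in s.items(): print(k,v)
for n in ("scene","top"):
    d=get_image(n); cv2.imwrite(f"pics/{n}0.png",d["img"][:,:,::-1])
    print(n,{k:d[k] for k in d if k!="img"})
E
```

```text
pics
time_s 0.0
q [-7.78820085e+01  2.18417693e+01  7.43866653e+01  6.82619643e-04
  8.38590168e+01 -1.23330725e+01]
qvel [ 0.11090671  0.0362008  -0.0132578   0.01863456 -0.05433667  0.09700334]
joint_efforts [ 7.93235213e-04 -4.48459482e+01 -2.31277370e+01 -6.79967775e-05
  4.74560176e-03 -2.87837722e-06]
position [ 0.22761974 -0.50039169  0.25569321]
tool_rot [[-3.08830508e-04  4.13914501e-01 -9.10315709e-01]
 [ 1.49478941e-03 -9.10314545e-01 -4.13914478e-01]
 [-9.99998835e-01 -1.48855970e-03 -3.37582110e-04]]
ft_force [ 0.06371468 -0.60914976 -0.28729223]
wrist_torque [ 0.08854902 -0.02597288  0.00784903]
grip_width 0.08581924864072585
scene {'fx': 473.7721561673929, 'fy': 473.7721561673929, 'cx': 312.67189065983615, 'cy': 201.01723801330476, 'T': array([[ 0.89779908,  0.18167463, -0.40118717,  0.1507942 ],
       [-0.44040363,  0.3728496 , -0.81671771, -0.86160722],
       [ 0.00120559,  0.90993269,  0.41475419,  0.48112838],
       [ 0.        ,  0.        ,  0.        ,  1.        ]])}
top {'fx': 432.4166468492274, 'fy': 432.4166468492274, 'cx': 324.8655668833601, 'cy': 195.94329583642948, 'T': array([[-2.79025780e-03,  9.89765534e-01, -1.42675862e-01,
         4.08356666e-01],
       [-9.99903864e-01, -8.23583871e-04,  1.38414067e-02,
         3.24526032e-02],
       [ 1.35822417e-02,  1.42700766e-01,  9.89672680e-01,
         1.15942830e+00],
       [ 0.00000000e+00,  0.00000000e+00,  0.00000000e+00,
         1.00000000e+00]])}
```

View pics/top0.png

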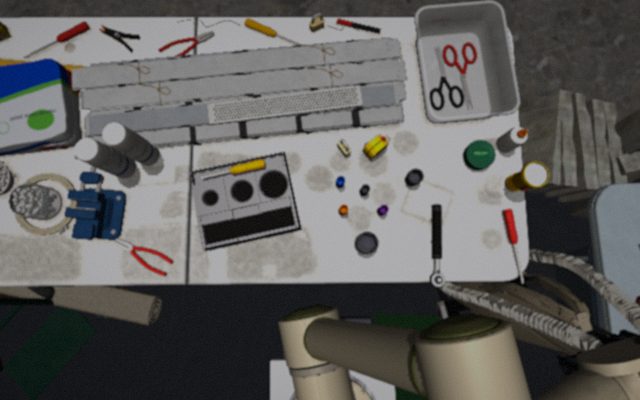

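View pics/scene0.png

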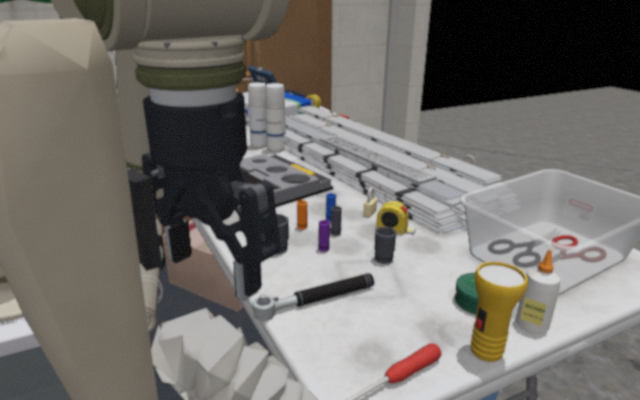

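Top view: the pockets are small (210,198), medium (242,190) and large (273,184), with the recess at about (250,228). The dark sockets are small (364,191), medium (415,177) and large (366,243). The blue (340,183), orange (343,210) and purple (382,211) ones are decoys. The ratchet is at (437,245) with its head toward the robot, at (438,280).

```bash
cat > h.py <<'E'
import numpy as np, cv2
from rig import sensors,get_image
def ray(d,u,v):
    p=np.array([(u-d["cx"])/d["fx"],-(v-d["cy"])/d["fy"],-1.0]); T=np.array(d["T"])
    return T[:3,3],T[:3,:3]@p
def onz(d,u,v,z):
    o,r=ray(d,u,v); return o+r*(z-o[2])/r[2]
def px(d,P):
    T=np.array(d["T"]); c=T[:3,:3].T@(np.array(P)-T[:3,3])
    return d["cx"]-d["fx"]*c[0]/c[2], d["cy"]+d["fy"]*c[1]/c[2]
def blobs(d,thr,box,amin=20):
    "dark blobs inside box (u0,v0,u1,v1): centre, minAreaRect"
    u0,v0,u1,v1=box; g=d["img"].max(2)[v0:v1,u0:u1]
    m=(g<thr).astype(np.uint8); cs,_=cv2.findContours(m,cv2.RETR_EXTERNAL,cv2.CHAIN_APPROX_NONE)
    out=[]
    for c in cs:
        if cv2.contourArea(c)>=amin:
            r=cv2.minAreaRect(c); M=cv2.moments(c)
            out.append((M["m10"]/M["m00"]+u0,M["m01"]/M["m00"]+v0,cv2.contourArea(c),r[1],r[2]))
    return out
def delta(P,yaw=None):
    "tool-axis shift (25mm units) to world P, turn (6deg units) about tool x to bring tool y to world yaw deg (mod 180)"
    s=sensors.observe(); R=np.array(s["tool_rot"]); 
    dl=R.T@(np.array(P)-s["position"])/.025; t=None
    if yaw is not None:
        w=np.array([np.cos(np.radians(yaw)),np.sin(np.radians(yaw)),0]); l=R.T@w
        a=np.degrees(np.arctan2(l[2],l[1])); a=(a+90)%180-90; t=a/6
    print("shift",np.round(dl,2),"turn",t,"q6",round(s["q"][5],1),"pos",np.round(s["position"],4),"t",s["time_s"])
def save(d,name,box=None,k=1):
    i=d["img"][:,:,::-1]
    if box: u0,v0,u1,v1=box; i=i[v0:v1,u0:u1]
    cv2.imwrite(f"pics/{name}.png",cv2.resize(i,None,fx=k,fy=k,interpolation=cv2.INTER_CUBIC))
E
python3 - <<'E'
from h import *
d=get_image("top")
save(d,"top1",(330,130,460,300),3)
for nm,thr,box,z in [("pick",70,(330,160,460,300),0.062),("bin",50,(185,150,300,250),0.04)]:
    print(nm)
    for b in blobs(d,thr,box): print(np.round(b[:3],1),np.round(b[3],1),round(b[4],1),"->",np.round(onz(d,b[0],b[1],z)[:2],4))
E
```

```text
pick
[ 387.1  291.3 1813. ] [129.  19.] 0.0 -> [ 0.3265 -0.1372]
[366.  243.1 339.5] [20.5 21.2] 45.0 -> [ 0.4461 -0.0865]
[436.  231.3 419. ] [53.  8.] 90.0 -> [ 0.4754 -0.2653]
[364.1 190.2  60. ] [10.  8.] 90.0 -> [ 0.5813 -0.0839]
[413.5 177.7 195. ] [13.4 19.1] 45.0 -> [ 0.614  -0.2124]
bin
[256.4 237.9  40.5] [ 3.  95.8] 76.6 -> [0.4608 0.1934]
[ 247.9  225.1 1486. ] [18.2 89.9] 77.5 -> [0.4939 0.216 ]
[210.  197.5 141. ] [13.4 13.4] 45.0 -> [0.5659 0.3159]
[241.8 190.6 296.5] [19.1 19.8] 45.0 -> [0.5839 0.2338]
[273.2 184.  507. ] [25.5 25.5] 45.0 -> [0.6015 0.1523]
```

View pics/top1.png

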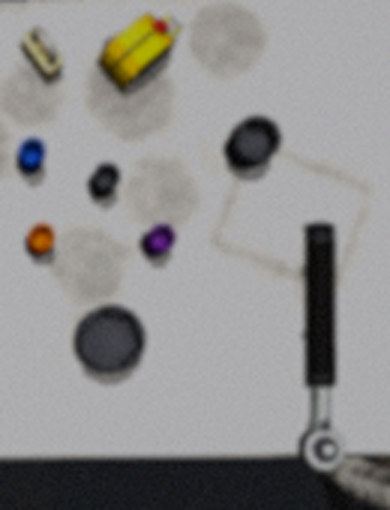

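Candidates for the smallest socket: blue (340,183), orange (343,210), purple (382,211) and dark steel (364,191). The dark one is plain steel, so it is the one meant, and the enlarged crop confirms it. I'll go above it.

Run:
```python
from h import *
d=get_image("wrist"); s=sensors.observe(); R=np.array(s["tool_rot"]); T=np.array(d["T"])
print(R.T@(T[:3,3]-s["position"]), R.T@T[:3,:3], d["fx"],d["cx"],d["cy"])
delta([.580,-.085,.20],5)
```

```text
[-0.11872382 -0.00028038 -0.06868903] [[ 6.00585750e-04  2.72749411e-01 -9.62084923e-01]
 [ 9.99999820e-01 -1.62125509e-04  5.78291990e-04]
 [ 1.75029198e-06 -9.62085096e-01 -2.72749459e-01]] 304.4954786389318 320.5205812718089 209.071903114561
shift [  2.25  -9.29 -19.71] turn -11.757911882651392 q6 -12.3 pos [ 0.2276 -0.5005  0.256 ] t 0.2
```

Emit:
{"api": "arm_command", "payload": {
  "plan": [
    [[2.25,-9.29,-19.71,-11.76,0,0],[2.25,-9.29,-19.71,-11.76,0,0],[2.25,-9.29,-19.71,-11.76,0,0],[2.25,-9.29,-19.71,-11.76,0,0],[2.25,-9.29,-19.71,-11.76,0,0],[2.25,-9.29,-19.71,-11.76,0,0],[2.25,-9.29,-19.71,-11.76,0,0],[2.25,-9.29,-19.71,-11.76,0,0],[2.25,-9.29,-19.71,-11.76,0,0],[2.25,-9.29,-19.71,-11.76,0,0]]
  ],
  "jaw": 0.2,
  "newtons": 40
}}

```text
time_s: 1.2
position: [0.5505, -0.1195, 0.2047]
tool_rot: [[-0.0, 0.996, 0.088], [-0.0, 0.088, -0.996], [-1.0, -0.0, 0.0]]
ft_force: [0.9, -0.1, 0.6]
grip_width: 0.0681
```

Run:
```python
from h import *
delta([.580,-.085,.20],5)
```

```text
shift [ 0.19  1.3  -1.27] turn 0.012757448949289577 q6 -29.4 pos [ 0.5505 -0.1195  0.2047] t 1.2
```

Emit:
{"api": "arm_command", "payload": {
  "plan": [
    [[0.2,1.3,-1.27,0,0,0],[0.2,1.3,-1.27,0,0,0],[0.2,1.3,-1.27,0,0,0],[0.2,1.3,-1.27,0,0,0]]
  ]
}}

```text
time_s: 1.6
position: [0.5786, -0.0877, 0.2]
tool_rot: [[-0.0, 0.996, 0.087], [-0.0, 0.087, -0.996], [-1.0, -0.0, 0.0]]
ft_force: [-0.5, -0.8, 0.2]
grip_width: 0.0681
```

Run:
```python
from h import *
d=get_image("wrist"); save(d,"w1")
delta([.580,-.085,.20],5)
for b in blobs(d,75,(0,0,640,400),150): print(np.round(b[:3],1),np.round(b[3],1),round(b[4],1),"->",np.round(onz(d,b[0],b[1],.062)[:2],4))
print(px(d,[.58,-.085,.062]))
```

```text
shift [ 0.01  0.07 -0.11] turn -0.011631753183145577 q6 -25.1 pos [ 0.5785 -0.0879  0.2002] t 1.65
[266.  249.4 219.5] [17. 19.] 90.0 -> [ 0.5321 -0.1335]
[275.1 229.7 426.5] [23.8 26.5] 23.2 -> [ 0.5395 -0.1138]
[498.  214.7 162.5] [ 9.4 31.4] 8.7 -> [ 0.7344 -0.0828]
[329.2 198.1 719.5] [35. 25.] 90.0 -> [ 0.5849 -0.0807]
[ 175.8  187.2 4430. ] [66.2 86.8] 76.0 -> [ 0.4526 -0.0826]
[  572.1   102.5 18852.5] [110.7 323.1] 11.9 -> [0.7703 0.0141]
[  200.4   279.4 81333.5] [399. 639.] 90.0 -> [ 0.4719 -0.1693]
(np.float64(323.12791340829887), np.float64(202.42389069751485))
```

View pics/w1.png

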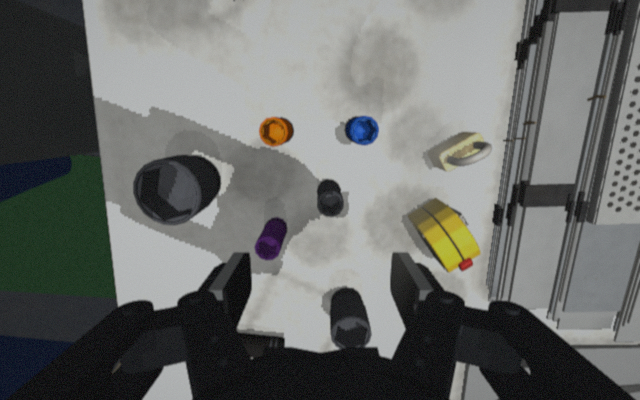

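The wrist view shows the dark small socket with its top at about (331,203), the medium top at (351,332) and the large top at (167,194). The decoys are clear of the jaws.

Run:
```python
from h import *
d=get_image("wrist")
for n,u,v,z in [("S",331,203,.062),("S base",329,189,.0),("M",351,332,.062),("L",167,194,.066)]: print(n,onz(d,u,v,z)[:2])
g=d["img"].max(2); cs,_=cv2.findContours(((g<75).astype(np.uint8)),cv2.RETR_EXTERNAL,cv2.CHAIN_APPROX_NONE)
for c in cs:
    if 600<cv2.contourArea(c)<900:
        x,y,w,h=cv2.boundingRect(c); print(x,y,w,h)
        # silhouette: bottom arc is top rim, top arc is foot rim
        print(onz(d,x+w/2,y+h,.062)[:2]+[0,.012], onz(d,x+w/2,y,0)[:2]-[0,.012])
delta([.5865,-.0865,.054],5)
delta([.5865,-.0865,.12],5)
```

```text
S [ 0.58687168 -0.08525075]
S base [ 0.58679703 -0.08600469]
M [ 0.61916488 -0.21491417]
L [ 0.44670565 -0.08837299]
317 180 26 36
[ 0.58712174 -0.08513112] [ 0.58694338 -0.08822343]
shift [ 5.85  0.32 -0.03] turn -0.013961538233914439 q6 -25.1 pos [ 0.5785 -0.088   0.2002] t 1.7
shift [ 3.21  0.32 -0.03] turn -0.013961538233914439 q6 -25.1 pos [ 0.5785 -0.088   0.2002] t 1.7
```

Emit:
{"api": "arm_command", "payload": {
  "plan": [
    [[2.0,0.34,-0.06,0,0,0],[3.5,0.34,-0.06,0,0,0],[5.0,0.34,-0.06,0,0,0],[5.85,0.34,-0.06,0,0,0],[5.85,0.34,-0.06,0,0,0],[5.85,0.34,-0.06,0,0,0]]
  ]
}}

```text
time_s: 2.3
position: [0.5876, -0.0855, 0.0547]
tool_rot: [[0.001, 0.996, 0.086], [-0.0, 0.086, -0.996], [-1.0, 0.001, 0.0]]
ft_force: [-0.2, 0.7, 0.4]
grip_width: 0.0685
```

Emit:
{"api": "arm_command", "payload": {
  "plan": [
    [[0,0,0,0,0,0],[0,0,0,0,0,0],[0,0,0,0,0,0],[0,0,0,0,0,0],[0,0,0,0,0,0],[0,0,0,0,0,0]]
  ],
  "jaw": 1
}}

```text
time_s: 2.9
position: [0.5876, -0.0848, 0.0547]
tool_rot: [[0.001, 0.996, 0.087], [-0.001, 0.087, -0.996], [-1.0, 0.001, 0.001]]
ft_force: [-1.2, 0.6, 6.3]
grip_width: 0.0231
```

Run:
```python
from h import *
s=sensors.observe(); print(s["grip_width"],s["ft_force"])
delta([.587,-.086,.17],5)
delta([.566,.316,.17],12.3)
```

```text
0.023055394161281256 [-1.15717755  0.56719439  6.33941102]
shift [-4.61 -0.02  0.05] turn 0.0032445112372485596 q6 -24.6 pos [ 0.5876 -0.0848  0.0547] t 2.9
shift [ -4.62   0.55 -16.04] turn -1.2134225485281103 q6 -24.6 pos [ 0.5876 -0.0848  0.0547] t 2.9
```

Emit:
{"api": "arm_command", "payload": {
  "plan": [
    [[-2,0,0,0,0,0],[-4,0,0,0,0,0],[-4.6,0.55,-16.0,-1.2,0,0],[-4.6,0.55,-16.0,-1.2,0,0],[-4.6,0.55,-16.0,-1.2,0,0],[-4.6,0.55,-16.0,-1.2,0,0],[-4.6,0.55,-16.0,-1.2,0,0],[-4.6,0.55,-16.0,-1.2,0,0],[-4.6,0.55,-16.0,-1.2,0,0],[-4.6,0.55,-16.0,-1.2,0,0]]
  ]
}}

```text
time_s: 3.9
position: [0.5655, 0.3166, 0.1688]
tool_rot: [[-0.0, 0.977, 0.212], [-0.0, 0.212, -0.977], [-1.0, -0.0, -0.0]]
ft_force: [1.6, -0.6, -1.5]
grip_width: 0.0227
```

Emit:
{"api": "arm_command", "payload": {
  "plan": [
    [[0,0,-0.5,0,0,0],[0,0,-0.5,0,0,0],[0,0,-0.5,0,0,0]]
  ]
}}

```text
time_s: 4.2
position: [0.5635, 0.3257, 0.1685]
tool_rot: [[-0.0, 0.977, 0.211], [-0.001, 0.211, -0.977], [-1.0, -0.001, 0.001]]
ft_force: [-0.1, -0.5, -1.1]
grip_width: 0.0229
```

Run:
```python
from h import *
d=get_image("wrist"); save(d,"w2")
print([np.round(px(d,p)) for p in ([.566,.316,.04],[.584,.234,.04],[.6015,.152,.04])])
delta([.566,.316,.17],12.3)
for b in blobs(d,55,(0,0,640,400),150): print(np.round(b[:3],1),np.round(b[3],1),round(b[4],1),"->",np.round(onz(d,b[0],b[1],.016)[:2],4),np.round(onz(d,b[0],b[1],.04)[:2],4))
```

```text
[array([322., 220.]), array([322., 306.]), array([322., 379.])]
shift [-0.06  0.01  0.38] turn -0.027329671582914255 q6 7.5 pos [0.5638 0.3252 0.1686] t 4.25
[  307.    330.6 55622.5] [220. 618.] 90.0 -> [0.5785 0.1863] [0.5759 0.2046]
[508.  194.7 358.5] [15.5 44.9] 14.0 -> [0.7289 0.3677] [0.7129 0.37  ]
[270.2 161.1 732. ] [  5.8 210. ] 89.4 -> [0.5116 0.352 ] [0.5149 0.3556]
[   39.3   247.9 15934.5] [237.  89.] 90.0 -> [0.3083 0.223 ] [0.3296 0.2381]
[521.8  31.7 410.5] [68.3 22.5] 60.7 -> [0.6898 0.4951] [0.6773 0.4861]
[ 17.1   9.1 249.5] [29. 36.] 90.0 -> [0.2984 0.4268] [0.3205 0.4238]
```

View pics/w2.png

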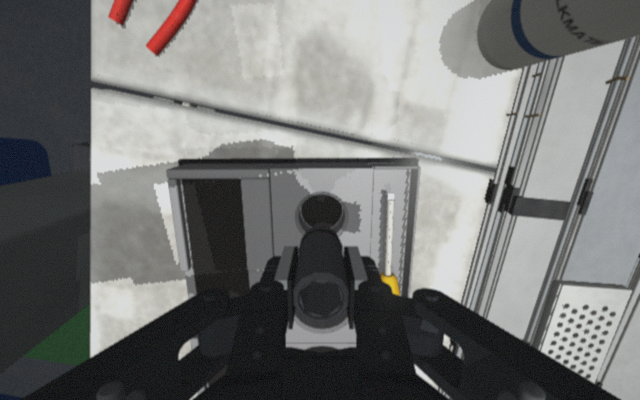

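The wrist view shows the small pocket's rim at about (321,212), with its upper edge at v≈191, just ahead of the held socket. That is a few mm beyond the estimate from the top camera, so I'll measure it.

Run:
```python
from h import *
d=get_image("wrist"); save(d,"w3",(270,165,430,305),4)
for u,v in [(321,191),(298,212),(345,212),(321,212)]: print(u,v,np.round(onz(d,u,v,.04)[:2],4))
# bin block corners (rim)
for u,v in [(372,166),(418,163),(271,168),(180,166)]: print(u,v,np.round(onz(d,u,v,.04)[:2],4))
```

```text
321 191 [0.5605 0.3396]
298 212 [0.5453 0.3178]
345 212 [0.5842 0.3261]
321 212 [0.5643 0.3219]
372 166 [0.5966 0.3686]
418 163 [0.6323 0.3788]
271 168 [0.5167 0.3498]
180 166 [0.4441 0.3358]
```

View pics/w3.png

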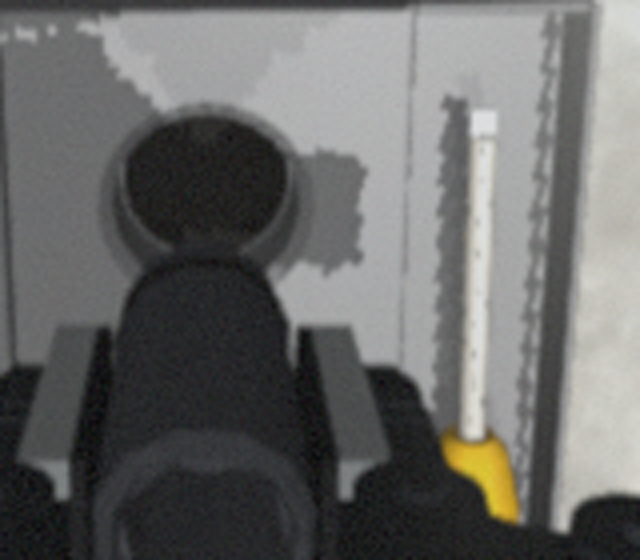

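Run:
```python
from h import *
d=get_image("wrist")
by=np.array([-.2126,.977])
print("floor",onz(d,321.9,210,.016)[:2],"ring",onz(d,322,212.5,.04)[:2],"edge",onz(d,322,167,.04)[:2]-.0415*by, "top of ring",onz(d,322,190.7,.04)[:2]-.023*by,"top of floor",onz(d,322,193,.016)[:2]-.02*by)
t=get_image("top")
for b in blobs(t,50,(185,150,300,250),100): print(np.round(onz(t,b[0],b[1],.016)[:2],4))
delta([.565,.319,.070],12.3)
```

```text
floor [0.56636923 0.3168533 ] ring [0.56539651 0.3214146 ] edge [0.56608489 0.31856393] top of ring [0.56630453 0.3173949 ] top of floor [0.56730652 0.31311313]
[0.5869 0.239 ]
[0.6056 0.1549]
[0.5251 0.2675]
shift [ 3.95 -0.01  0.25] turn -0.03332168664777413 q6 7.5 pos [0.564  0.3252 0.1688] t 4.4
```

Emit:
{"api": "arm_command", "payload": {
  "plan": [
    [[1.2,0,0.3,0,0,0],[2.2,0,0.3,0,0,0],[3.0,0,0.3,0,0,0],[3.5,0,0.3,0,0,0],[3.89,0,0.3,0,0,0],[3.89,0,0.3,0,0,0],[3.89,0,0.3,0,0,0]]
  ]
}}

```text
time_s: 5.1
position: [0.5654, 0.3193, 0.0721]
tool_rot: [[0.001, 0.977, 0.211], [0.0, 0.211, -0.977], [-1.0, 0.001, -0.0]]
ft_force: [0.8, 0.4, -1.5]
grip_width: 0.0229
```

Emit:
{"api": "arm_command", "payload": {
  "plan": [
    [[0,0,0,0,0,0],[0,0,0,0,0,0],[0,0,0,0,0,0],[0,0,0,0,0,0],[0,0,0,0,0,0]]
  ],
  "jaw": 0.5
}}

```text
time_s: 5.6
position: [0.5651, 0.3194, 0.0715]
tool_rot: [[0.0, 0.977, 0.212], [0.0, 0.212, -0.977], [-1.0, 0.0, 0.0]]
ft_force: [0.1, 0.5, -0.1]
grip_width: 0.0429
```

Run:
```python
from h import *
s=sensors.observe(); print(s["grip_width"],s["ft_force"])
delta([.566,.318,.17],12.3)
delta([.619,-.215,.17],5)
```

```text
0.04291666854130172 [ 0.06097388  0.49683916 -0.0937681 ]
shift [-3.94  0.03  0.06] turn -0.013729596452035272 q6 6.8 pos [0.5651 0.3194 0.0715] t 5.6
shift [-3.94 -2.41 21.35] turn 1.2029370790783982 q6 6.8 pos [0.5651 0.3194 0.0715] t 5.6
```

Emit:
{"api": "arm_command", "payload": {
  "plan": [
    [[-2,0,0,0,0,0],[-4,0,0,0,0,0],[-3.94,-2.4,21.3,1.2,0,0],[-3.94,-2.4,21.3,1.2,0,0],[-3.94,-2.4,21.3,1.2,0,0],[-3.94,-2.4,21.3,1.2,0,0],[-3.94,-2.4,21.3,1.2,0,0],[-3.94,-2.4,21.3,1.2,0,0],[-3.94,-2.4,21.3,1.2,0,0],[-3.94,-2.4,21.3,1.2,0,0]]
  ]
}}

```text
time_s: 6.6
position: [0.6053, -0.0807, 0.1705]
tool_rot: [[0.0, 0.996, 0.087], [-0.0, 0.087, -0.996], [-1.0, 0.0, 0.0]]
ft_force: [0.3, 0.7, 0.2]
grip_width: 0.0431
```

Run:
```python
from h import *
delta([.619,-.215,.18],5)
d=get_image("top"); save(d,"t2",(180,140,310,260),4)
```

```text
shift [-0.38  0.08  5.4 ] turn 0.0018970024082326138 q6 -23.7 pos [ 0.6053 -0.0807  0.1705] t 6.6
```

View pics/t2.png

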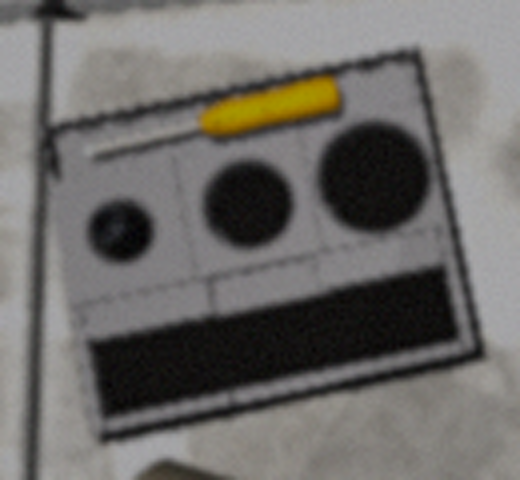

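The top crop shows the small socket standing in the small pocket, at crop (121,229). Next is the medium.

Emit:
{"api": "arm_command", "payload": {
  "plan": [
    [[-0.38,0.08,5.4,0,0,0],[-0.38,0.08,5.4,0,0,0],[-0.38,0.08,5.4,0,0,0],[-0.38,0.08,5.4,0,0,0],[-0.38,0.08,5.4,0,0,0]]
  ],
  "jaw": 0.1
}}

```text
time_s: 7.15
position: [0.619, -0.2131, 0.1795]
tool_rot: [[-0.0, 0.996, 0.086], [0.001, 0.086, -0.996], [-1.0, -0.0, -0.001]]
ft_force: [0.2, 0.4, -0.8]
grip_width: 0.0768
```

Run:
```python
from h import *
d=get_image("wrist"); save(d,"w4",(160,100,480,340),2)
delta([.619,-.215,.054],5); print(px(d,[.619,-.215,.062]),px(d,[.619,-.215,0]))
```

```text
shift [ 5.03 -0.01  0.12] turn 0.004033585455341419 q6 -34.3 pos [ 0.619  -0.2121  0.1796] t 7.2
(np.float64(321.0940254521513), np.float64(214.1551776737044)) (np.float64(321.0648397180891), np.float64(196.44651706302184))
```

View pics/w4.png

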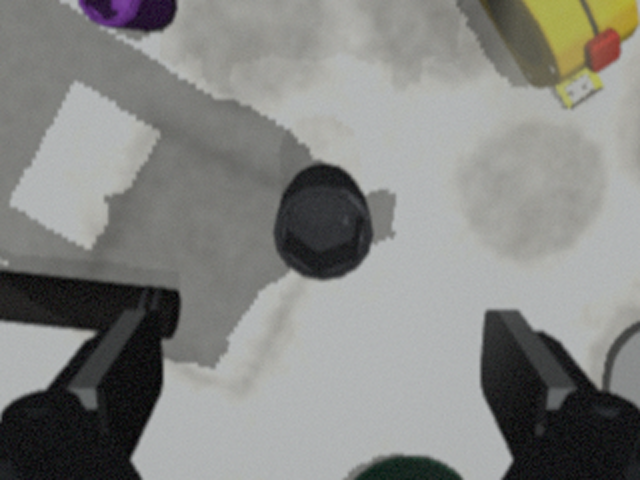

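The medium socket's top is at (321,213), as predicted. Descend and grip.

Emit:
{"api": "arm_command", "payload": {
  "plan": [
    [[1.5,0,0.1,0,0,0],[3.0,0,0.1,0,0,0],[4.3,0,0.1,0,0,0],[5.02,0,0.1,0,0,0],[5.02,0,0.1,0,0,0],[5.02,0,0.1,0,0,0]]
  ]
}}

```text
time_s: 7.8
position: [0.6198, -0.2144, 0.0552]
tool_rot: [[0.001, 0.996, 0.089], [-0.0, 0.089, -0.996], [-1.0, 0.001, 0.0]]
ft_force: [-0.4, 0.1, 1.4]
grip_width: 0.0767
```

Emit:
{"api": "arm_command", "payload": {
  "plan": [
    [[0,0,0,0,0,0],[0,0,0,0,0,0],[0,0,0,0,0,0],[0,0,0,0,0,0],[0,0,0,0,0,0],[0,0,0,0,0,0]]
  ],
  "jaw": 1,
  "newtons": 60
}}

```text
time_s: 8.4
position: [0.6198, -0.2155, 0.0558]
tool_rot: [[0.002, 0.996, 0.087], [-0.001, 0.087, -0.996], [-1.0, 0.002, 0.001]]
ft_force: [-1.7, 0.8, 7.1]
grip_width: 0.0393
```

Run:
```python
from h import *
s=sensors.observe(); print(s["grip_width"],s["ft_force"])
delta([.584,.236,.17],102.3)
```

```text
0.039292669463981765 [-1.67022189  0.80820998  7.1222258 ]
shift [ -4.59   0.16 -18.11] turn 13.785779684900811 q6 -34.5 pos [ 0.6198 -0.2155  0.0558] t 8.4
```

Emit:
{"api": "arm_command", "payload": {
  "plan": [
    [[-2,0,0,0,0,0],[-4,0,0,0,0,0],[-4.6,0.16,-18.1,13.8,0,0],[-4.6,0.16,-18.1,13.8,0,0],[-4.6,0.16,-18.1,13.8,0,0],[-4.6,0.16,-18.1,13.8,0,0],[-4.6,0.16,-18.1,13.8,0,0],[-4.6,0.16,-18.1,13.8,0,0],[-4.6,0.16,-18.1,13.8,0,0],[-4.6,0.16,-18.1,13.8,0,0]]
  ]
}}

```text
time_s: 9.4
position: [0.5888, 0.1703, 0.1672]
tool_rot: [[-0.0, 0.476, -0.879], [-0.0, -0.879, -0.476], [-1.0, -0.0, 0.0]]
ft_force: [1.5, -0.3, -2.1]
grip_width: 0.0397
```

Run:
```python
from h import *
delta([.584,.236,.15],102.3)
```

```text
shift [ 0.69 -2.4  -1.08] turn 2.6927422900837996 q6 66.6 pos [0.5888 0.1703 0.1672] t 9.4
```

Emit:
{"api": "arm_command", "payload": {
  "plan": [
    [[0.69,-2.4,-1.08,2.7,0,0],[0.69,-2.4,-1.08,2.7,0,0],[0.69,-2.4,-1.08,2.7,0,0],[0.69,-2.4,-1.08,2.7,0,0],[0.69,-2.4,-1.08,2.7,0,0]]
  ]
}}

```text
time_s: 9.9
position: [0.5845, 0.2329, 0.1501]
tool_rot: [[0.0, 0.219, -0.976], [-0.0, -0.976, -0.219], [-1.0, 0.0, -0.0]]
ft_force: [0.4, 0.2, -1.9]
grip_width: 0.039
```

Run:
```python
from h import *
d=get_image("wrist"); save(d,"w5",(160,100,480,340),2)
delta([.584,.236,.0735],102.3); print(px(d,[.584,.236,.04]),px(d,[.602,.154,.04]),px(d,[.566,.318,.078]))
```

```text
shift [ 3.07 -0.13 -0.  ] turn 0.048409034034743094 q6 88.4 pos [0.5846 0.2328 0.1502] t 9.95
(np.float64(316.8647554030958), np.float64(213.4437873745388)) (np.float64(423.7919453245682), np.float64(213.88798158863455)) (np.float64(189.8431803191257), np.float64(229.30017100942018))
```

View pics/w5.png

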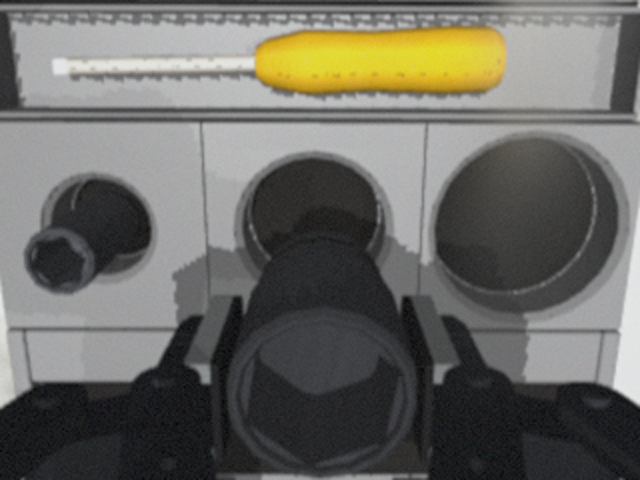

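The wrist view shows the medium pocket rim centred at about (317,211) and the large at about (424,211), both within 2 mm of my estimates. The small socket stands in its own pocket. Lower the medium.

Emit:
{"api": "arm_command", "payload": {
  "plan": [
    [[1.0,-0.13,-0.05,0,0,0],[1.8,-0.13,-0.05,0,0,0],[2.4,-0.13,-0.05,0,0,0],[2.8,-0.13,-0.05,0,0,0],[3.07,-0.13,-0.05,0,0,0],[3.07,-0.13,-0.05,0,0,0],[3.07,-0.13,-0.05,0,0,0]]
  ]
}}

```text
time_s: 10.65
position: [0.5851, 0.2374, 0.0738]
tool_rot: [[0.001, 0.218, -0.976], [0.0, -0.976, -0.218], [-1.0, -0.0, -0.001]]
ft_force: [-0.4, -1.0, -3.3]
grip_width: 0.0397
```

Emit:
{"api": "arm_command", "payload": {
  "plan": [
    [[0,0,0,0,0,0],[0,0,0,0,0,0],[0,0,0,0,0,0],[0,0,0,0,0,0],[0,0,0,0,0,0]]
  ],
  "jaw": 0.3
}}

```text
time_s: 11.15
position: [0.5848, 0.2375, 0.0733]
tool_rot: [[0.0, 0.218, -0.976], [0.0, -0.976, -0.218], [-1.0, -0.0, -0.0]]
ft_force: [-0.1, 1.2, 0.4]
grip_width: 0.0599
```

Run:
```python
from h import *
s=sensors.observe(); print(s["grip_width"],s["ft_force"])
delta([.447,-.088,.18],102.3)
```

```text
0.059859228991049264 [-0.0606391   1.20330974  0.39862659]
shift [-4.27 11.5   8.22] turn 0.05006217182464449 q6 88.8 pos [0.5848 0.2375 0.0733] t 11.15
```

Emit:
{"api": "arm_command", "payload": {
  "plan": [
    [[-2,0,0,0,0,0],[-4,0,0,0,0,0],[-4.27,11.5,8.22,0,0,0],[-4.27,11.5,8.22,0,0,0],[-4.27,11.5,8.22,0,0,0],[-4.27,11.5,8.22,0,0,0],[-4.27,11.5,8.22,0,0,0],[-4.27,11.5,8.22,0,0,0],[-4.27,11.5,8.22,0,0,0],[-4.27,11.5,8.22,0,0,0]]
  ]
}}

```text
time_s: 12.15
position: [0.4454, -0.092, 0.1802]
tool_rot: [[0.0, 0.213, -0.977], [-0.001, -0.977, -0.213], [-1.0, 0.001, 0.0]]
ft_force: [0.3, 0.6, 0.4]
grip_width: 0.0601
```

Emit:
{"api": "arm_command", "payload": {
  "plan": [
    [[0,0,0,0,0,0],[0,0,0,0,0,0],[0,0,0,0,0,0]]
  ],
  "jaw": 0
}}

```text
time_s: 12.45
position: [0.4472, -0.0868, 0.1798]
tool_rot: [[-0.0, 0.22, -0.975], [0.0, -0.975, -0.22], [-1.0, -0.0, -0.0]]
ft_force: [-0.5, -0.6, -0.2]
grip_width: 0.0851
```

Run:
```python
from h import *
d=get_image("wrist"); save(d,"w6",(160,100,480,340),2)
delta([.447,-.088,.054],102.3); print(px(d,[.447,-.088,.066]),px(d,[.447,-.088,0]))
```

```text
shift [5.03 0.05 0.02] turn 0.07113356167965416 q6 51.3 pos [ 0.4472 -0.0868  0.1798] t 12.5
(np.float64(322.2966748157526), np.float64(212.90396756942485)) (np.float64(321.94879023541404), np.float64(194.20112726098648))
```

View pics/w6.png

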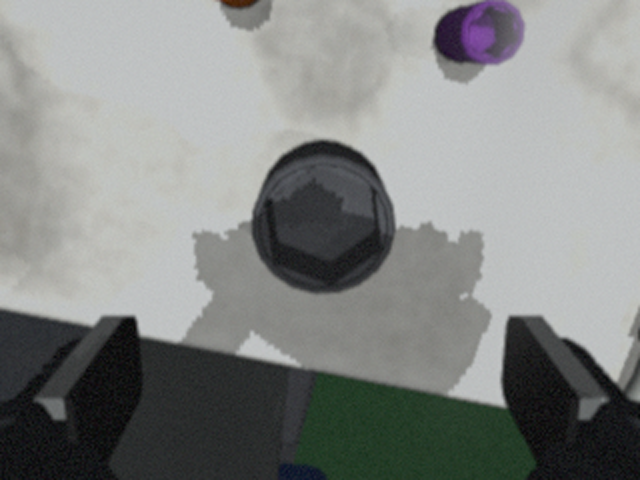

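The large socket's top is centred at about (322,212), as predicted.

Emit:
{"api": "arm_command", "payload": {
  "plan": [
    [[1.5,0.04,0,0,0,0],[3.0,0.04,0,0,0,0],[4.3,0.04,0,0,0,0],[5.15,0.04,0,0,0,0],[5.15,0.04,0,0,0,0],[5.15,0.04,0,0,0,0]]
  ]
}}

```text
time_s: 13.1
position: [0.4475, -0.0884, 0.0515]
tool_rot: [[-0.0, 0.219, -0.976], [0.0, -0.976, -0.219], [-1.0, -0.0, 0.0]]
ft_force: [0.0, -0.4, 0.3]
grip_width: 0.0853
```

Emit:
{"api": "arm_command", "payload": {
  "plan": [
    [[0,0,0,0,0,0],[0,0,0,0,0,0],[0,0,0,0,0,0],[0,0,0,0,0,0],[0,0,0,0,0,0],[0,0,0,0,0,0]]
  ],
  "jaw": 1,
  "newtons": 80
}}

```text
time_s: 13.7
position: [0.4475, -0.0887, 0.0525]
tool_rot: [[0.002, 0.218, -0.976], [-0.0, -0.976, -0.218], [-1.0, 0.001, -0.002]]
ft_force: [-1.1, 4.0, 10.4]
grip_width: 0.0567
```

Run:
```python
from h import *
s=sensors.observe(); print(s["grip_width"],s["ft_force"])
delta([.6025,.154,.155],102.3)
```

```text
0.05670792740180228 [-1.10109335  3.95419741 10.39910758]
shift [-4.09 -8.12 -8.18] turn 0.0500554458259567 q6 51.2 pos [ 0.4475 -0.0887  0.0525] t 13.7
```

Emit:
{"api": "arm_command", "payload": {
  "plan": [
    [[-2,0,0,0,0,0],[-4,0,0,0,0,0],[-4.1,-8.1,-8.18,0,0,0],[-4.1,-8.1,-8.18,0,0,0],[-4.1,-8.1,-8.18,0,0,0],[-4.1,-8.1,-8.18,0,0,0],[-4.1,-8.1,-8.18,0,0,0],[-4.1,-8.1,-8.18,0,0,0],[-4.1,-8.1,-8.18,0,0,0],[-4.1,-8.1,-8.18,0,0,0]]
  ]
}}

```text
time_s: 14.7
position: [0.6018, 0.1539, 0.1528]
tool_rot: [[-0.002, 0.22, -0.976], [-0.0, -0.976, -0.22], [-1.0, -0.0, 0.002]]
ft_force: [-1.2, -0.2, -6.2]
grip_width: 0.0563
```

Run:
```python
from h import *
d=get_image("wrist"); save(d,"w7",(160,100,480,340),2)
s=sensors.observe(); print(s["ft_force"],s["grip_width"])
delta([.6025,.154,.07],102.3); print(px(d,[.6025,.154,.04]))
```

```text
[-0.15405137 -0.18589861 -6.22865428] 0.05620596485377129
shift [ 3.32 -0.03 -0.05] turn 0.05233105839506891 q6 80.8 pos [0.6017 0.1531 0.153 ] t 14.75
(np.float64(320.96253246740866), np.float64(211.53213231818933))
```

View pics/w7.png

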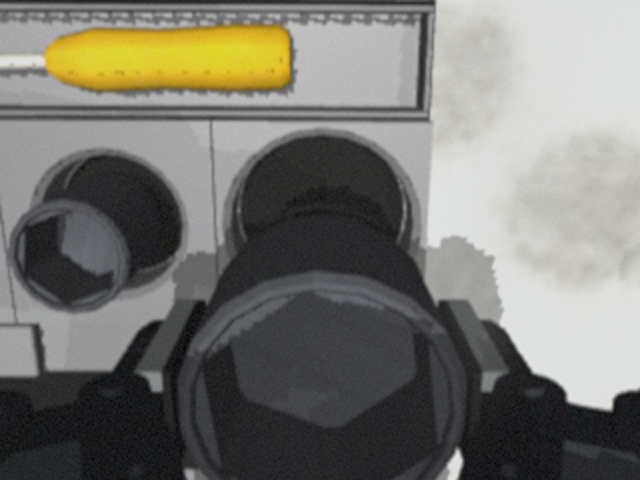

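The large pocket is centred at u≈321 as predicted, and the medium socket stands in its pocket. Lower the large.

Emit:
{"api": "arm_command", "payload": {
  "plan": [
    [[1.0,-0.03,-0.06,0,0,0],[1.9,-0.03,-0.06,0,0,0],[2.6,-0.03,-0.06,0,0,0],[3.0,-0.03,-0.06,0,0,0],[3.3,-0.03,-0.06,0,0,0],[3.3,-0.03,-0.06,0,0,0],[3.3,-0.03,-0.06,0,0,0]]
  ]
}}

```text
time_s: 15.45
position: [0.6041, 0.1542, 0.0719]
tool_rot: [[0.001, 0.218, -0.976], [0.0, -0.976, -0.218], [-1.0, 0.0, -0.001]]
ft_force: [-0.0, -0.4, -7.0]
grip_width: 0.0559
```

Emit:
{"api": "arm_command", "payload": {
  "plan": [
    [[0,0,0,0,0,0],[0,0,0,0,0,0],[0,0,0,0,0,0],[0,0,0,0,0,0],[0,0,0,0,0,0]]
  ],
  "jaw": 0.1
}}

```text
time_s: 15.95
position: [0.6039, 0.1545, 0.0714]
tool_rot: [[0.001, 0.218, -0.976], [0.0, -0.976, -0.218], [-1.0, 0.0, -0.001]]
ft_force: [0.3, 0.5, 1.0]
grip_width: 0.0767
```

Run:
```python
from h import *
s=sensors.observe(); print(s["grip_width"],s["ft_force"])
d=get_image("top")
b=[b for b in blobs(d,45,(415,195,455,265),200)]
for b in b: print(b, onz(d,b[0],b[1],.02))
for u,v in [(436.7,205),(437.5,280),(437,259)]: print(onz(d,u,v,.02)[:2])
delta([.44,-.268,.19],90)
```

```text
0.07672690534631797 [0.29196524 0.4901946  0.99052927]
(436.3794663048394, 231.2980551786522, 368.5, (53.0, 8.0), 90.0) [ 0.47804921 -0.27772634  0.02      ]
[ 0.54799823 -0.28136242]
[ 0.35165948 -0.27562783]
[ 0.40566444 -0.27648029]
shift [-4.75 15.06 10.08] turn 2.100394433558165 q6 80.9 pos [0.6039 0.1544 0.0713] t 16.0
```

Emit:
{"api": "arm_command", "payload": {
  "plan": [
    [[-2,0,0,0,0,0],[-4,0,0,0,0,0],[-4.75,15.06,10.0,2.1,0,0],[-4.75,15.06,10.0,2.1,0,0],[-4.75,15.06,10.0,2.1,0,0],[-4.75,15.06,10.0,2.1,0,0],[-4.75,15.06,10.0,2.1,0,0],[-4.75,15.06,10.0,2.1,0,0],[-4.75,15.06,10.0,2.1,0,0],[-4.75,15.06,10.0,2.1,0,0]]
  ]
}}

```text
time_s: 17.0
position: [0.4596, -0.2205, 0.188]
tool_rot: [[0.0, 0.0, -1.0], [-0.0, -1.0, -0.0], [-1.0, 0.0, -0.0]]
ft_force: [0.8, -1.5, -0.6]
grip_width: 0.077
```

Run:
```python
from h import *
delta([.435,-.277,.20],90)
```

```text
shift [-0.48  2.26  0.99] turn 0.0004657635008129546 q6 51.0 pos [ 0.4596 -0.2205  0.188 ] t 17.0
```

Emit:
{"api": "arm_command", "payload": {
  "plan": [
    [[-0.48,2.26,0.99,0,0,0],[-0.48,2.26,0.99,0,0,0],[-0.48,2.26,0.99,0,0,0],[-0.48,2.26,0.99,0,0,0],[-0.48,2.26,0.99,0,0,0]]
  ]
}}

```text
time_s: 17.5
position: [0.4364, -0.2737, 0.1994]
tool_rot: [[-0.0, 0.002, -1.0], [0.001, -1.0, -0.002], [-1.0, -0.001, 0.0]]
ft_force: [1.1, 0.3, 0.3]
grip_width: 0.0768
```

Run:
```python
from h import *
d=get_image("wrist"); save(d,"w8",(100,0,540,400),1.5)
delta([.435,-.277,.20],90); print(px(d,[.442,-.277,.02]))
for b in blobs(d,55,(240,60,400,320),800): print(b,onz(d,b[0],b[1],.02))
```

```text
shift [-0.02  0.13  0.06] turn 0.01971194792984458 q6 44.6 pos [ 0.4364 -0.2738  0.1995] t 17.55
(np.float64(324.07441924862167), np.float64(188.21533737498467))
(264.9653670224352, 293.7053655703187, 2295.5, (60.99999237060547, 51.99999237060547), -0.0) [ 0.32294057 -0.21225677  0.02      ]
(325.3375506627232, 154.50887282287215, 3043.0, (25.527511596679688, 132.94674682617188), 1.6211459636688232) [ 0.47530176 -0.2780542   0.02      ]
```

View pics/w8.png

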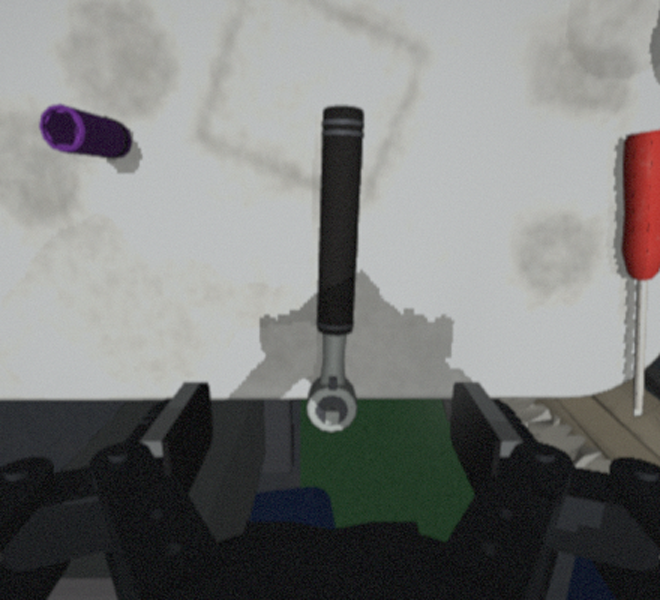

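The wrist view shows the ratchet: sleeve from (329,71) to (323,221), head at (321,269), tilted slightly. The drive is up, and the head overhangs the table edge.

Run:
```python
from h import *
d=get_image("wrist")
A=onz(d,328.7,71.3,.018); B=onz(d,323.3,221.3,.018); H=onz(d,320.7,269,.03)
print(A,B,H,np.linalg.norm(A-B)); u=(B-A)/np.linalg.norm(B-A)
ang=np.degrees(np.arctan2(u[1],u[0])); print("axis",u,ang,"axis A->H",np.degrees(np.arctan2(*(H-A)[[1,0]])))
O=B-u*.036; G=O+u*.012; print("origin",O,"head exp",O+u*.09,"grip",G)
delta([G[0],G[1],.0285],ang+90)
```

```text
[ 0.54991685 -0.28073573  0.018     ] [ 0.40662867 -0.27648774  0.018     ] [ 0.35827197 -0.27390033  0.03      ] 0.143351135035637
axis [-0.99956083  0.02963342  0.        ] 178.30188131053475 axis A->H 177.9572962449172
origin [ 0.44261286 -0.27755455  0.018     ] head exp [ 0.35265238 -0.27488754  0.018     ] grip [ 0.43061813 -0.27719895  0.018     ]
shift [6.84 0.13 0.23] turn 0.30248599549984334 q6 44.6 pos [ 0.4364 -0.2739  0.1995] t 17.6
```

Emit:
{"api": "arm_command", "payload": {
  "plan": [
    [[2.0,0.13,0.23,0.3,0,0],[4.0,0.13,0.23,0.3,0,0],[5.5,0.13,0.23,0.3,0,0],[6.3,0.13,0.23,0.3,0,0],[6.82,0.13,0.23,0.3,0,0],[6.82,0.13,0.23,0.3,0,0],[6.82,0.13,0.23,0.3,0,0]]
  ],
  "jaw": 0.2
}}

```text
time_s: 18.3
position: [0.4306, -0.2781, 0.0295]
tool_rot: [[0.0, -0.03, -1.0], [-0.0, -1.0, 0.03], [-1.0, 0.0, -0.0]]
ft_force: [-0.7, -0.9, -0.3]
grip_width: 0.0684
```

Emit:
{"api": "arm_command", "payload": {
  "plan": [
    [[0,0,0,0,0,0],[0,0,0,0,0,0],[0,0,0,0,0,0],[0,0,0,0,0,0],[0,0,0,0,0,0],[0,0,0,0,0,0]]
  ],
  "jaw": 1,
  "newtons": 80
}}

```text
time_s: 18.9
position: [0.4303, -0.2785, 0.0301]
tool_rot: [[0.001, -0.032, -0.999], [-0.001, -0.999, 0.032], [-1.0, 0.001, -0.001]]
ft_force: [-0.8, 2.2, 8.7]
grip_width: 0.0231
```

Run:
```python
from h import *
s=sensors.observe(); print(s["grip_width"],s["ft_force"])
delta([.4306,-.2772,.18],88.3)
```

```text
0.023072763797466887 [-0.82188749  2.18647221  8.6743175 ]
shift [-5.99 -0.05 -0.02] turn -0.01880548422150241 q6 45.6 pos [ 0.4303 -0.2785  0.0301] t 18.9
```

Run:
```python
from h import *
delta([.497,.2045,.17],None)
```

```text
shift [ -5.6  -19.39  -2.06] turn None q6 45.6 pos [ 0.4303 -0.2785  0.0301] t 18.9
```

Emit:
{"api": "arm_command", "payload": {
  "plan": [
    [[-0.6,0,0,0,0,0],[-2,0,0,0,0,0],[-4,0,0,0,0,0],[-5.6,0,0,0,0,0],[-5.6,0,0,0,0,0]]
  ]
}}

```text
time_s: 19.4
position: [0.4314, -0.2797, 0.1739]
tool_rot: [[0.007, -0.031, -0.999], [-0.007, -0.999, 0.031], [-1.0, 0.007, -0.007]]
ft_force: [0.4, -0.6, -6.2]
grip_width: 0.0229
```

Run:
```python
from h import *
s=sensors.observe(); print(s["ft_force"],s["wrist_torque"],s["grip_width"])
delta([.497,.2045,.17],None)
```

```text
[ 0.39071633 -0.55121194 -6.23991588] [ 0.05051002 -0.01405939 -0.02062583] 0.022914454499218424
shift [  0.04 -19.44  -2.02] turn None q6 45.6 pos [ 0.4314 -0.2797  0.1739] t 19.4
```

Emit:
{"api": "arm_command", "payload": {
  "plan": [
    [[0,-19.4,-2.0,-17.33,0,0],[0,-19.4,-2.0,-17.33,0,0],[0,-19.4,-2.0,-17.33,0,0],[0,-19.4,-2.0,-17.33,0,0],[0,-19.4,-2.0,-17.33,0,0],[0,-19.4,-2.0,-17.33,0,0],[0,-19.4,-2.0,-17.33,0,0],[0,-19.4,-2.0,-17.33,0,0],[0,-19.4,-2.0,-17.33,0,0],[0,-19.4,-2.0,-17.33,0,0]]
  ]
}}

```text
time_s: 20.4
position: [0.4944, 0.2074, 0.1674]
tool_rot: [[-0.003, 0.996, -0.094], [-0.0, -0.094, -0.996], [-1.0, -0.003, 0.001]]
ft_force: [2.2, -1.0, -4.4]
grip_width: 0.023
```

Run:
```python
from h import *
s=sensors.observe(); print(s["ft_force"],s["grip_width"])
delta([.497,.2045,.15],12.2)
```

```text
[ 2.16586797 -0.96297229 -4.43753696] 0.022977958804860695
shift [0.69 0.12 0.1 ] turn -2.9368031669668206 q6 15.5 pos [0.4944 0.2074 0.1674] t 20.4
```

Emit:
{"api": "arm_command", "payload": {
  "plan": [
    [[0.7,0.12,0.1,-2.94,0,0],[0.7,0.12,0.1,-2.94,0,0],[0.7,0.12,0.1,-2.94,0,0],[0.7,0.12,0.1,-2.94,0,0],[0.7,0.12,0.1,-2.94,0,0]]
  ]
}}

```text
time_s: 20.9
position: [0.498, 0.2016, 0.1514]
tool_rot: [[-0.0, 0.98, 0.201], [-0.0, 0.201, -0.98], [-1.0, -0.0, -0.0]]
ft_force: [-0.2, 0.1, -4.8]
grip_width: 0.0232
```

Run:
```python
from h import *
d=get_image("wrist"); save(d,"w9",(160,60,480,400),2.2 if 0 else 1.75)
t=get_image("top"); save(t,"t3",(180,140,310,260),4)
delta([.497,.2045,.065],12.2); print(px(d,[.4945,.2165,.034]))
by=np.array([-.2126,.977,0]); bx=np.array([.977,.2126,0]); O=np.array([.4945,.2165,.042])
for a,b in ((1,1),(1,-1),(-1,1),(-1,-1)): print(np.round(px(d,O+a*.026*bx+b*.118*by)),end=" ")
```

```text
shift [ 3.47 -0.02 -0.12] turn -0.09096951607555799 q6 -2.2 pos [0.4981 0.2017 0.1517] t 21.0
(np.float64(320.6754861080424), np.float64(193.49689251184913))
[358.  22.] [352. 327.] [279.  23.] [293. 327.]
```

View pics/w9.png

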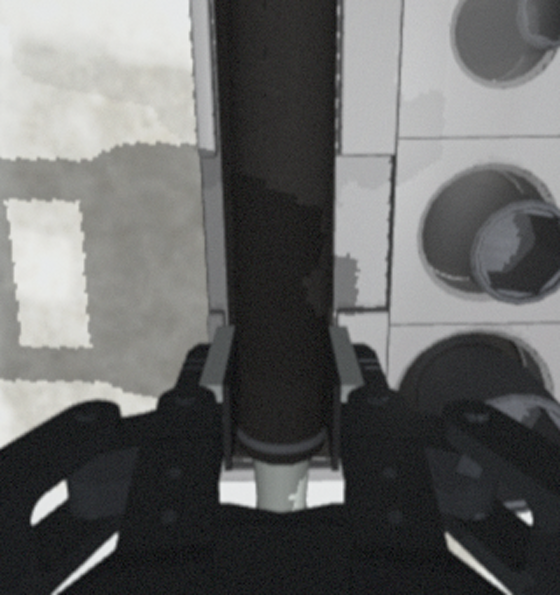

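The wrist view shows the recess aligned under the sleeve. The finger notch spans v≈149–237, centred within a few mm of prediction. Lower, watching the force.

Emit:
{"api": "arm_command", "payload": {
  "plan": [
    [[1.0,-0.02,-0.12,-0.1,0,0],[2.0,-0.02,-0.12,-0.1,0,0],[2.6,-0.02,-0.12,-0.1,0,0],[3.0,-0.02,-0.12,-0.1,0,0],[3.25,-0.02,-0.12,-0.1,0,0],[3.44,-0.02,-0.12,-0.1,0,0],[3.44,-0.02,-0.12,-0.1,0,0],[3.44,-0.02,-0.12,-0.1,0,0]]
  ]
}}

```text
time_s: 21.8
position: [0.4973, 0.2048, 0.0662]
tool_rot: [[0.001, 0.977, 0.214], [0.0, 0.214, -0.977], [-1.0, 0.001, 0.0]]
ft_force: [0.6, 1.1, -4.3]
grip_width: 0.0231
```

Run:
```python
from h import *
s=sensors.observe(); print(s["ft_force"],s["wrist_torque"],s["grip_width"])
d=get_image("scene"); save(d,"s2",(200,120,420,260),3)
delta([.497,.2045,.0641],12.2)
```

```text
[ 0.56305618  1.08028598 -4.30547283] [ 0.04687911 -0.02992673  0.0148937 ] 0.023138965855988212
shift [ 0.09 -0.02  0.01] turn 0.02963898546417217 q6 -2.6 pos [0.4973 0.2048 0.0663] t 21.85
```

View pics/s2.png

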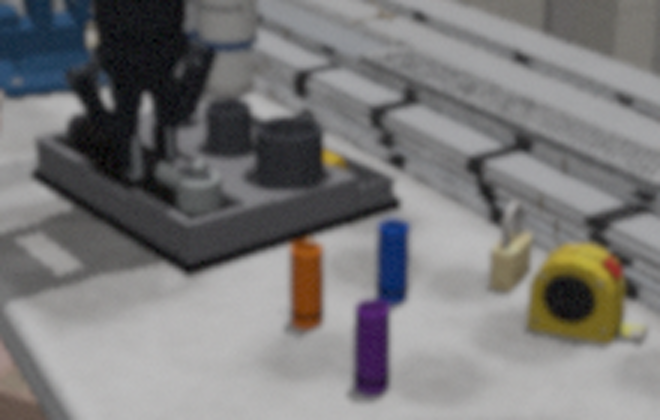

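The scene view shows the head seated within the recess end and the sockets standing. Lower the last 1.5 mm and release.

Emit:
{"api": "arm_command", "payload": {
  "plan": [
    [[0.07,0,0,0,0,0],[0.07,0,0,0,0,0],[0.07,0,0,0,0,0]]
  ]
}}

```text
time_s: 22.15
position: [0.4973, 0.2048, 0.0642]
tool_rot: [[0.001, 0.977, 0.214], [0.0, 0.214, -0.977], [-1.0, 0.001, 0.0]]
ft_force: [0.4, 0.0, -1.9]
grip_width: 0.0233
```

Emit:
{"api": "arm_command", "payload": {
  "plan": [
    [[0,0,0,0,0,0],[0,0,0,0,0,0],[0,0,0,0,0,0],[0,0,0,0,0,0],[0,0,0,0,0,0]]
  ],
  "jaw": 0.5
}}

```text
time_s: 22.65
position: [0.497, 0.2047, 0.064]
tool_rot: [[0.0, 0.977, 0.214], [0.0, 0.214, -0.977], [-1.0, 0.0, 0.0]]
ft_force: [-0.6, -0.9, 0.9]
grip_width: 0.0427
```

Emit:
{"api": "arm_command", "payload": {
  "plan": [
    [[-1,0,0,0,0,0],[-3,0,0,0,0,0],[-5,0,0,0,0,0],[-6,0,-4,0,0,0],[-6,0,-6,0,0,0],[-6,2,-8,0,0,0],[-6,2,-8,0,0,0],[-6,2,-8,0,0,0],[-6,2,-8,0,0,0]]
  ]
}}

```text
time_s: 23.55
position: [0.5027, 0.4126, 0.2132]
tool_rot: [[-0.0, 0.976, 0.217], [-0.0, 0.217, -0.976], [-1.0, -0.0, -0.0]]
ft_force: [0.4, -0.1, -0.2]
grip_width: 0.0426
```

Run:
```python
from h import *
s=sensors.observe(); print(s["position"],s["ft_force"])
t=get_image("top"); save(t,"t4",(180,120,420,260),3.3)
w=get_image("scene"); save(w,"s3",(180,110,420,270),3.3)
```

```text
[0.50267182 0.41261164 0.21317979] [ 0.4088093  -0.102206   -0.21784907]
```

View pics/t4.png

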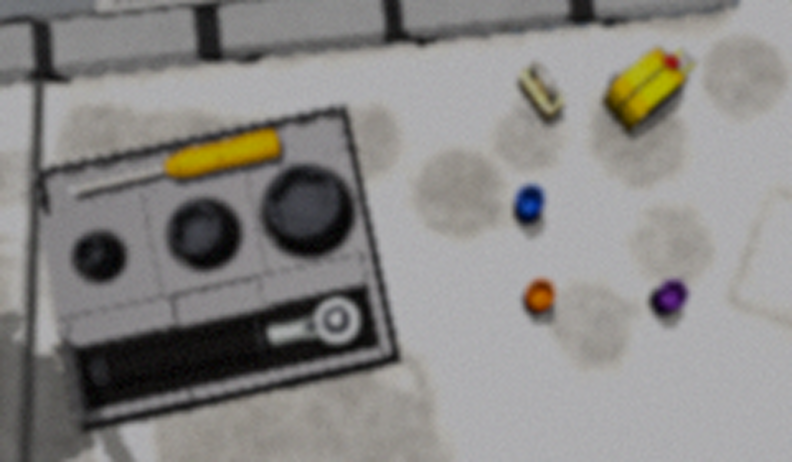

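View pics/s3.png

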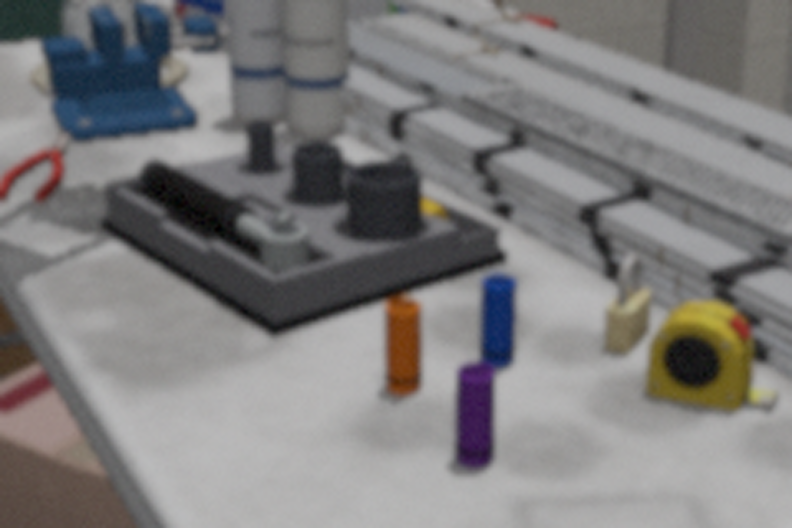

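Both views show all three sockets upright in their own pockets and the ratchet in its recess with the drive up. The tape and padlock have not moved. I'll check the socket heights by projection before handing in.

Run:
```python
from h import *
w=get_image("scene")
for n,p,h in (("S",(.5655,.319),.062),("M",(.585,.237),.062),("L",(.604,.1545),.066)):
    print(n,[np.round((np.array(px(w,[*p,.016+h+e]))-[180,110])*3.3) for e in (0,.024)])
```

```text
S [array([259., 121.]), array([258.,  93.])]
M [array([319., 147.]), array([318., 118.])]
L [array([383., 170.]), array([383., 140.])]
```

```bash
python3 -c "
from rig import workorder; print(workorder.close_job())"
```

```text
the job is handed in; nothing more can be done
None
```

I put the small, medium and large sockets, in that order, hexagon up into their matching pockets. I then laid the ratchet in its recess with the square drive up, and handed the job in at about 24 s of the 112 s allowed. No verdict was reported.

- **Sockets:** in the last scene image their tops sit where they should if each stands on its pocket floor. For small, medium and large I saw (261,124), (318,148) and (383,173), against predictions of (259,121), (319,147) and (383,170). A socket caught on its rim would show about 30 px higher.
- **Ratchet:** both last images show it lying in the recess. The downward pull at the wrist fell from 4.3 N to 1.9 N at the last lowering, so the recess floor was taking weight before I let go. I did not measure its final height separately.
- **Everything else:** the tape measure, padlock and coloured decoys look unmoved, and the gripper was clear of everything at hand-in. The wrist forces I read stayed at or below about 11 N.
- **Disagreements:** the top-camera estimates of the pockets were 2–4 mm off the wrist-camera ones, well inside the 8 mm of play. Nothing else failed or disagreed.

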